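# Clamp a transformer in the screw press

### The job

Push the loaded carriage by its red-topped post all the way in under the screw press until it stops. Then wind the T-handle clockwise (seen from above) by its ends, half turn after half turn, until the foot touches the transformer, and from there about a quarter turn more so that it is firmly clamped (around 75 N) but never crushed (135 N breaks the core). Let go of everything and leave the transformer clamped; do not disturb the mug and the marker pen.

Things in the scene. Friction and masses are not known exactly. Their poses are not given: they have to be found in the camera images.
- press: Fixed blue screw press. Origin on the bench under its vertical screw axis; +x to its back column (56 mm wide, front face 76 mm behind the axis, 240 mm high: higher than the T-handle, so a gripper cannot follow a handle end round the back); +y along the carriage's bed. Grey base 12 mm high, x -45..113, y -50..170 mm. The arm carrying the screw: x -24..90, y -21..21 mm, top 113 mm high.
- carriage: Carriage that slides along the press's y: aluminium tray 50 x 84 mm, floor 20 mm above the bench, lips to 25 mm, with a rod and post. Axes as the press; origin at the tray's centre, at bench height. Fully out at the start (y = 90 mm in the press's frame); home against its stop at y = 0, centred under the screw. Takes 2 to 3 N to push.
- post (a point): Upright round post to push the carriage by, 18 mm thick (red cap 20 mm), 122 mm from the tray's centre along the press's +y. The point is 60 mm above the bench, 12 mm below the post's top. A 10 mm rod joins it to the tray, 20 mm above the bench; nothing else is higher than 21 mm within 70 mm of it.
- transformer: Yellow taped transformer, 29 x 65 mm, 28 mm high, loose in the tray, long side along the press's y. Origin at the middle of its underside, z up.
- hub (a point): Centre of the T-handle, on the screw axis at the height of the bar's centre line: at first about 153 to 155 mm above the bench, sinking 16 mm per full turn clockwise. Hub 30 mm thick, its dome 21 mm above this point.
- red_end (a point): Grip point on the T-handle's bar near its red ball, 40 mm from the axis. Bar round, 10 mm thick, level; 16 mm balls centred 55 mm from the axis. At the start this end points to the press's -y or up to 0.9 rad on from there; wound clockwise it passes over the front (the press's -x) to +y. Turning takes a constant 0.40 N m of friction (10 N at this point), so the handle stays where it is left.
- black_end (a point): The like grip point near the black ball, 40 mm from the axis on the other side.
- handle (a joint): Angle wound clockwise seen from above, rad. 6.28 lowers the screw 16 mm. The sprung brass foot under the screw is set out by an unknown amount, new each time, so it touches the transformer somewhere between about 2.7 and 6.4 rad. From the touch on, the clamp force grows by about 46 N per rad and the handle takes 0.12 N m more per rad (3 N more at a grip point). 1.6 rad past the touch is right.
- mug: Blue mug 80 x 110 x 94 mm, a bystander to the right of the press. Origin at the middle of its underside.
- marker_pen: White and blue marker pen, 135 mm long, 17 mm thick, a bystander lying to the right of the press. Origin under its middle.
There are look-alikes about, which are no part of the job. Leave any blue look-alike of the transformer alone.

How it is judged:
By the outcome, as a careful person would: the job done as asked, in the order asked, and still so for the second after the job is handed in, with the robot touching nothing.
It also fails if it takes over 72 s, if anything falls off the work surface, if the arm or the gripper's body presses on something with over 40 N, if the wrist force passes 120 N, or if a joint passes its speed limit or range.

### The arm

A 6-joint arm with a two-finger parallel gripper is mounted at the origin on a cart in front of the work surface, level with it; the furniture and walls round the work are solid. World frame = base frame: x ahead of the robot, y to its left, z up, the work surface at z = 0. Lengths are in mm, angles in degrees, forces in N, time in s.
With the tool pointing down it reaches from about 350 to 850 mm from the base axis. Payload 8.1 kg.
Tool frame: the origin (TCP) lies at the very end of the fingers, on their centre line; the grasp point (between the pads) lies 19 mm behind it (tcp_to_grasp is the distance from the TCP to the grasp point, in mm); z points along the fingers, x is the direction in which the jaws open and shut, and the axes are right-handed (so a half turn about z gives the same grasp; the last joint's range is limited). The gripper opens to 85 mm and grips with 20 to 120 N. Pads are 22 mm wide; open, the fingers measure 114 mm over their backs; the gripper's body (76 mm by 85 mm) begins 54 mm behind the grasp point. The pads swing forward as they close: fully open they stand 13 mm farther back than shut.
Start: joints at [64.034, 7.471, 85.268, -0, 87.261, -4.893], TCP at [215.717, 559.885, 205.492] pointing down, gripper open.
Joint ranges: [-169.43, 169.43], [-51.17, 129.36], [1.28, 143.12], [-76.62, 256.62], [0, 156.53], [-152.29, 152.29]. Speed limits (degrees/s): [136.94, 136.94, 159.86, 180, 180, 180].

### API

Orientations are given as [roll, pitch, yaw] about the fixed x, y, z axes, in that order (R = Rz(yaw) Ry(pitch) Rx(roll)).
In Python, from bench import * gives the robot as it stands. The module is installed in compiled form; this text tells all that it offers.
- The arm moves only by the tool apply_moves, never from a script. Its argument "targets" is text: rows parted by semicolons, each of 7 numbers parted by spaces: the turn, a rotation vector about the tool's x, y, z in rad, then the shift along the tool's x, y, z in cm, then the finger opening in cm, from 0 to 8.54. A call has exactly 5 rows; each row is the pose to reach, as a shift and turn from the pose commanded when the call began, along the tool's axes at that moment; what a row does not reach only later rows make up. A row lasts 1/10 s, in which the tool goes at most 50 mm and 8.59 degrees, less where a joint would pass 70% of its speed; a pose out of reach is approached as far as the arm can. A call with a gripper value outside its range is refused whole. The fingers move at their own pace and stop on an object; "force" is the grip in N (left out, the last holds). Time passes only in rows, so rows that repeat a pose let the fingers close, or fill a call up. It gives the time, the measured TCP pose, the force and the opening at its end, in the units of the state.
- sense(): the state, without advancing time (a new reading comes with each control period).
- snapshot(name): name is "side" or "top" or "wrist"; returns the picture (400x640x3 uint8, red, green, blue); there is no depth.
- camera_model(name): a dict with "fx", "fy", "cx", "cy" (pixels), "position" and "attitude" of the camera in the world; the wrist camera has in their place "T_tool_cam" (4x4, takes a point from camera to tool coordinates, whose origin is the TCP and whose axes are the tool frame's). Camera axes: x right, y up, looking along -z (the intrinsics and any distortion apply to the point x, -y, -z); pixel columns grow to the right and rows downward; lengths in mm; the calibration is good to about 2 mm. A picture is of the moment at which its call begins: read the wrist's pose just before it. camera_model takes no time and is no camera call.
- hand_in(): hands the job in, once; it reports no verdict.
Trained networks look in the newest picture that a camera, given by its name, has taken for a name from the list of things; names that differ only in an ending like _2 or _b are one class to them, and where a whole thing is asked for, a point or a joint stands for the part that bears it (a point fixed in the world has none). Each returns a list of dicts, best first, with "confidence" (0 to 1); they miss things now and then, are a little off and sometimes report something else, mostly with a low value. They report only what shows in the picture. A call takes as long as a camera call. They do not tell look-alikes from the thing itself.
- recognise(camera, query): "at" ([row, column] in pixels, amid what is visible of it).
- place_of(camera, query): "at" ([row, column] in pixels: a listed point, or the origin of a listed thing).
The state is a dict: "time": time; "joint_pos": joint angles; "qd": joint speeds; "joint_efforts": joint torques, N m; "tool_pos": TCP position; "tcp_rot": TCP orientation; "ft_force": force on the tool from outside, world axes, zero at the start; "wrist_torque": the same for the moment, N m; "finger_gap": finger opening in mm.
Only numpy, scipy, OpenCV 4.12 (cv2) and the standard library are available. Lean on these libraries where they do the work, as an engineer would, in place of code of your own. Each camera call takes 0.05 s, during which the arm holds its last target. There are 200 camera calls.

## Working session

There is one attempt and no reset: what is moved stays moved. The work goes in short steps, Python scripts to look and compute and a tool call to move; the robot and the scene stay as the last step left them, time stands still between calls to the robot, and variables do not carry over. Pictures are saved under pics/ and viewed, about 8 in all and at most 12, crops included, and the job is handed in when it is done.

Besides the shell and the picture viewer there is one more tool, called after "Request:" as name(argument=value, ...) on one line, values as JSON. apply_moves: Moves the arm, as the interface text tells. Its arguments: {"type":"object","properties":{"targets":{"type":"string"},"force":{"type":"number"}},"required":["targets"]}

```bash
mkdir -p pics; python3 - <<'E'
from bench import *
import cv2,numpy as np
ims=[]
for n in ["side","top"]:
    im=snapshot(n); cv2.imwrite(f"pics/{n}0.png",im[:,:,::-1])
    print(n,camera_model(n))
    for q in ["press","post","hub","red_end","black_end","transformer","mug","marker_pen","carriage"]:
        print(q,[(np.round(d["at"],1).tolist(),round(d["confidence"],2)) for d in place_of(n,q)[:3]])
    ims.append(im)
print(camera_model("wrist")); print(sense())
cv2.imwrite("pics/both.png",cv2.resize(np.vstack(ims),(480,600))[:,:,::-1])
E
```

```text
side {'fx': 440.8098382709929, 'fy': 440.8098382709929, 'cx': 321.26590441196964, 'cy': 205.1540878877541, 'position': array([382.91358504, 832.73216485, 550.36877022]), 'attitude': array([  63.98945166,   -0.49557265, -174.61711984])}
press []
post [([272.5, 287.7], 0.89), ([266.4, 297.4], 0.53)]
hub [([186.9, 304.1], 0.83), ([190.0, 289.2], 0.58)]
red_end [([183.1, 316.8], 0.89)]
black_end [([194.0, 288.0], 0.66)]
transformer [([256.5, 298.9], 0.73), ([252.2, 344.1], 0.73), ([294.9, 344.2], 0.61)]
mug [([187.2, 313.2], 0.91)]
marker_pen [([215.0, 350.6], 0.53)]
carriage [([266.1, 298.4], 0.85), ([258.9, 299.0], 0.4)]
top {'fx': 386.62312378018686, 'fy': 386.62312378018686, 'cx': 323.2174341347144, 'cy': 192.69041452814034, 'position': array([ 366.4110341 ,  -86.17745835, 1080.87776395]), 'attitude': array([ 6.69926695e+00, -6.93755503e-02, -9.03821218e+01])}
press [([185.0, 315.1], 0.96)]
post [([186.6, 236.3], 0.6)]
hub [([181.0, 316.2], 0.7)]
red_end [([191.5, 327.1], 0.5)]
black_end [([170.2, 307.1], 0.87)]
transformer [([226.3, 247.9], 0.72), ([190.9, 284.1], 0.66), ([224.3, 30
[... 513 characters left out ...]
+00,
         1.00000000e+00]])}
{'time': 1.0, 'joint_pos': array([ 6.40347194e+01,  7.47201307e+00,  8.52658058e+01,  1.52017826e-03,
        8.72611717e+01, -4.89281623e+00]), 'qd': array([ 0.06394952,  0.02088053, -0.07490606,  0.07083409,  0.07837195,
        0.07902786]), 'joint_efforts': array([ 7.82928350e-05, -5.69341600e+01, -5.00864661e+01, -4.24579166e-04,
        1.72967371e-03, -1.13819533e-05]), 'tool_pos': array([215.70518843, 559.90716809, 205.5025219 ]), 'tcp_rot': array([-1.79998573e+02, -1.13526778e-03,  6.89274629e+01]), 'ft_force': array([0.38913643, 0.3781079 , 0.31028008]), 'wrist_torque': array([-0.02450259,  0.02003557,  0.0209352 ]), 'finger_gap': 85.60581637785411}
```

View pics/top0.png

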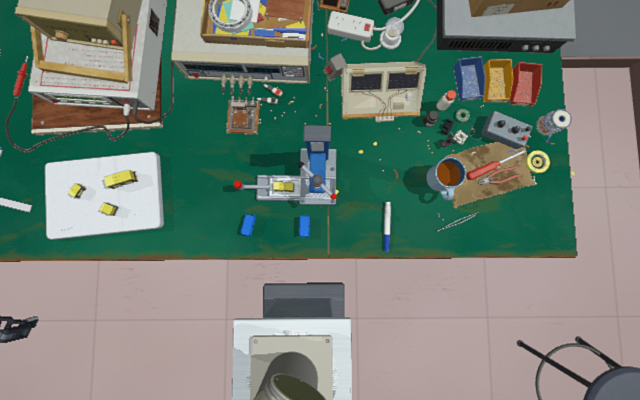

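View pics/side0.png

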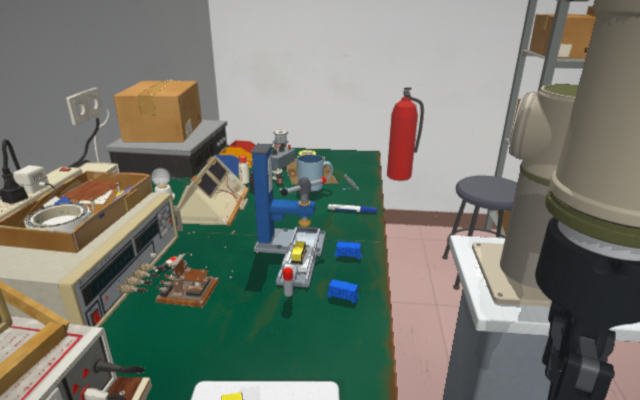

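The top picture shows the press at (185,315), the red post cap at (185,238), and the transformer in the tray at (187,284). The red ball is at (196,333). The look-alikes are two blue blocks at (225,248) and (226,305), and small yellow blocks on the white tray at (178,120), (190,76) and (208,108). The one in the tray is the right transformer, and I won't touch it directly.

```bash
cat > h.py <<'E'
from bench import *
import numpy as np, cv2
from scipy.spatial.transform import Rotation as R
def cam(n,s=None):
    m=camera_model(n)
    if n!="wrist": return m,R.from_euler("xyz",m["attitude"],degrees=True).as_matrix(),np.array(m["position"])
    s=s or sense(); T=m["T_tool_cam"]; Q=R.from_euler("xyz",s["tcp_rot"],degrees=True).as_matrix()
    return m,Q@T[:3,:3],s["tool_pos"]+Q@T[:3,3]
def ray(c,at):
    m,A,p=c; r,k=at
    d=A@np.array([(k-m["cx"])/m["fx"],-(r-m["cy"])/m["fy"],-1]); return p,d
def atz(c,at,z):
    p,d=ray(c,at); return np.round(p+d*(z-p[2])/d[2],1)
def proj(c,P):
    m,A,p=c; v=A.T@(np.array(P)-p); return np.round([m["cy"]+m["fy"]*v[1]/v[2]*1.0, m["cx"]-m["fx"]*v[0]/v[2]],1)
def tri(obs):
    M=np.zeros((3,3));b=np.zeros(3)
    for c,at in obs:
        p,d=ray(c,at);d=d/np.linalg.norm(d);I=np.eye(3)-np.outer(d,d);M+=I;b+=I@p
    return np.round(np.linalg.solve(M,b),1)
E
python3 - <<'E'
from h import *
t=cam("top");s=cam("side")
print("press",atz(t,(185,315.1),0))
for n,a,z in [("post",(186.6,236.3),60),("hub",(181,316.2),154),("red",(191.5,327.1),154),("black",(170.2,307.1),154),("carr",(189.2,289.3),0),("trafo",(190.9,284.1),20),("redball",(196,333),154),("redcap",(185,238),72),("pen",(225.8,382),0)]: print(n,atz(t,a,z))
for n,a,z in [("post",(272.5,287.7),60),("hub",(186.9,304.1),154),("red",(183.1,316.8),154),("black",(194,288),154),("carr",(266.1,298.4),0),("mug",(187.2,313.2),0)]: print("side",n,atz(s,a,z))
a=cv2.imread("pics/top0.png")[110:250,220:360];b=cv2.imread("pics/side0.png")[140:305,230:370]
cv2.imwrite("pics/crop.png",np.hstack([cv2.resize(a,(500,500),interpolation=2),cv2.resize(b,(300,354),interpolation=2)[:354].copy() if 0 else cv2.copyMakeBorder(cv2.resize(b,(300,354),interpolation=2),0,146,0,0,0)]))
E
```

```text
press [515.4 -65.6   0. ]
post [504.2 143.1  60. ]
hub [503.9 -71.2 154. ]
red [478.1 -97.4 154. ]
black [530.6 -49.2 154. ]
carr [503.9   7.2   0. ]
trafo [496.7  19.8  20. ]
redball [ 467.1 -111.6  154. ]
redcap [506.8 136.   72. ]
pen [ 399.4 -251.6    0. ]
side post [509.5 134.   60. ]
side hub [502.6 -64.8 154. ]
side red [476.6 -89.6 154. ]
side black [532.3 -23.  154. ]
side carr [505.5  21.7   0. ]
side mug [ 520.8 -414.5    0. ]
```

View pics/crop.png

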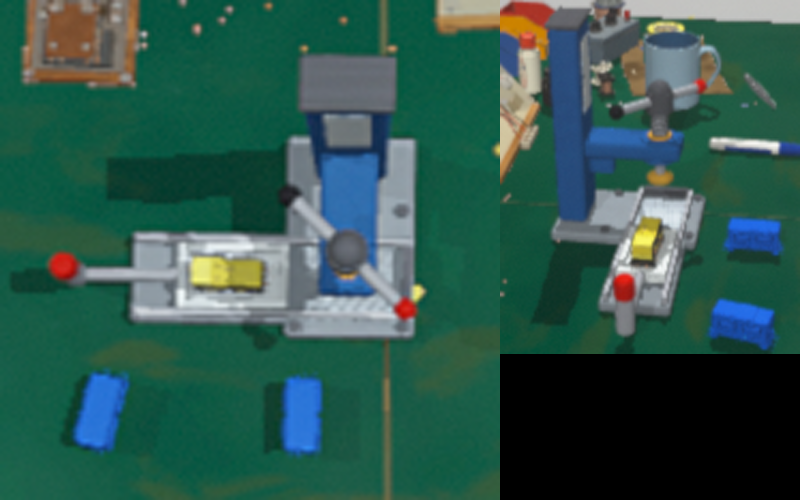

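The crop confirms the scene: red-capped post, tray with the yellow transformer, and hub. The red ball is about 0.7 rad on from −y. I'll go above the post first.

```bash
cat >> h.py <<'E'
def row(P,yaw,s=None,P0=None,yaw0=None):
    """one row (rotation vector rad, shift cm) from present tool pose to vertical tool at P,yaw"""
    s=s or sense(); Q=R.from_euler("xyz",[180,0,yaw0] if yaw0 is not None else s["tcp_rot"],degrees=True); p=s["tool_pos"] if P0 is None else np.array(P0)
    D=Q.inv()*R.from_euler("xyz",[180,0,yaw],degrees=True)
    return np.round(np.r_[D.as_rotvec(),Q.inv().apply(np.array(P)-p)/10],2)
E
python3 -c "
from h import *
print(row((506,140,160),90))"
```

```text
[ -0.    -0.    -0.37 -28.75  42.19   4.55]
```

Request:
apply_moves(targets="0 0 -0.37 -28.75 42.19 4.55 8.5; 0 0 -0.37 -28.75 42.19 4.55 8.5; 0 0 -0.37 -28.75 42.19 4.55 8.5; 0 0 -0.37 -28.75 42.19 4.55 8.5; 0 0 -0.37 -28.75 42.19 4.55 8.5")

```text
time: 1.5
tool_pos: [356.0, 356.7, 183.7]
tcp_rot: [180.0, -0.0, 90.2]
ft_force: [0.3, 0.9, 0.1]
finger_gap: 85.2
```

```bash
python3 -c "
from h import *
print(sense()['tool_pos'],sense()['tcp_rot'],row((506,140,160),90))"
```

```text
[355.99174776 356.70535961 183.73044743] [ 1.79965399e+02 -2.49479829e-02  9.01640344e+01] [  0.    -0.     0.   -21.71  14.94   2.37]
```

Request:
apply_moves(targets="0 0 0 -21.7 14.9 2.4 8.5; 0 0 0 -21.7 14.9 2.4 8.5; 0 0 0 -21.7 14.9 2.4 8.5; 0 0 0 -21.7 14.9 2.4 8.5; 0 0 0 -21.7 14.9 2.4 8.5")

```text
time: 2.0
tool_pos: [497.6, 151.5, 161.2]
tcp_rot: [179.9, -0.0, 90.1]
ft_force: [1.4, 0.9, 0.2]
finger_gap: 85.3
```

Request:
apply_moves(targets="0 0 0 -1.5 1 0 8.5; 0 0 0 -1.5 1 0 8.5; 0 0 0 -1.5 1 0 8.5; 0 0 0 -1.5 1 0 8.5; 0 0 0 -1.5 1 0 8.5")

```text
time: 2.5
tool_pos: [506.2, 139.5, 161.1]
tcp_rot: [180.0, -0.0, 90.2]
ft_force: [1.3, 0.6, 0.2]
finger_gap: 85.2
```

```bash
python3 - <<'E'
from h import *
s=sense();c=cam("wrist",s);im=snapshot("wrist");cv2.imwrite("pics/w1.png",im[:,:,::-1])
print(s["tool_pos"],s["tcp_rot"])
for q,z in [("post",60),("hub",154),("red_end",154),("black_end",154),("press",0),("carriage",0)]:
    for d in place_of("wrist",q)[:2]: print(q,d["at"],round(d["confidence"],2),atz(c,d["at"],z))
print(row((506,140,45),90))
E
```

```text
[506.15299061 139.49591799 161.1113174 ] [ 1.79993561e+02 -1.27271675e-02  9.02257367e+01]
post [195.6, 320.7] 0.79 [513.  139.6  60. ]
post [273.9, 9.3] 0.43 [ 587.9 -141.    60. ]
black_end [279.3, 9.1] 0.77 [537.7 -44.4 154. ]
press [171.5, 111.2] 0.69 [506.4 -70.5  -0. ]
carriage [175.8, 201.6] 0.68 [510.4  19.7   0. ]
[ 0.   -0.    0.    0.14 -0.06 11.6 ]
```

View pics/w1.png

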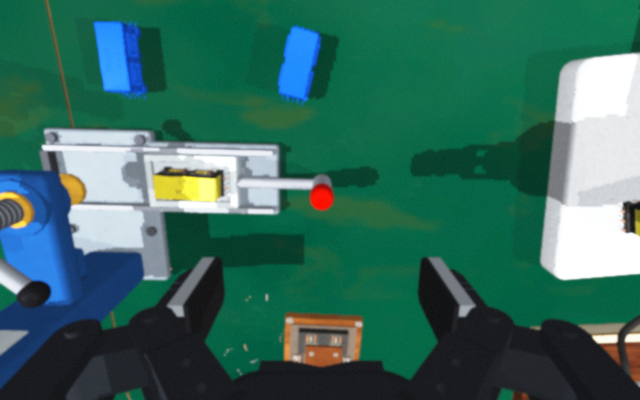

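Red post cap at (195,321), press at lower left, black handle ball at (292,33). I'll lower over the post, half close, and push along −y.

Request:
apply_moves(targets="0 0 0 0 0.4 4 8.5; 0 0 0 0 0.4 8 8.5; 0 0 0 0 0.4 11.5 6; 0 0 0 0 0.4 11.5 2.6; 0 0 0 0 0.4 11.5 2.6")

```text
time: 3.35
tool_pos: [510.2, 138.3, 46.2]
tcp_rot: [-179.9, 0.0, 90.1]
ft_force: [-0.3, 0.6, 1.4]
finger_gap: 43.4
```

Request:
apply_moves(targets="0 0 0 0 0 0 2.6; 0 0 0 0 0 0 2.6; 0 0 0 -0.5 0 0 2.6; 0 0 0 -1 0 0 2.6; 0 0 0 -1.5 0 0 2.6")

```text
time: 3.85
tool_pos: [511.0, 122.9, 46.5]
tcp_rot: [180.0, -0.0, 90.1]
ft_force: [-0.9, -0.1, 1.1]
finger_gap: 26.2
```

Request:
apply_moves(targets="0 0 0 -0.5 0 0 2.6; 0 0 0 -1 0 0 2.6; 0 0 0 -1.5 0 0 2.6; 0 0 0 -2 0 0 2.6; 0 0 0 -2.5 0 0 2.6")

```text
time: 4.35
tool_pos: [510.7, 97.9, 45.9]
tcp_rot: [-180.0, 0.0, 90.1]
ft_force: [0.0, -0.2, -0.2]
finger_gap: 25.6
```

```bash
python3 - <<'E'
from h import *
s=sense();c=cam("wrist",s);im=snapshot("wrist");cv2.imwrite("pics/w2.png",im[:,:,::-1])
print(s["tool_pos"],s["ft_force"])
for q,z in [("post",60),("carriage",0),("press",0),("transformer",20)]:
  for d in place_of("wrist",q)[:1]: print(q,d["at"],round(d["confidence"],2),atz(c,d["at"],z))
E
```

```text
[510.70801449  97.898254    45.94246001] [ 0.01708468 -0.16159291 -0.23504819]
post [251.8, 401.6] 0.98 [513.2 139.   60. ]
carriage [210.8, 203.6] 0.84 [512.2  18.8   0. ]
press [204.0, 68.6] 0.6 [507.7 -71.4   0. ]
transformer [41.7, 357.5] 0.7 [410.2 117.3  20. ]
```

View pics/w2.png

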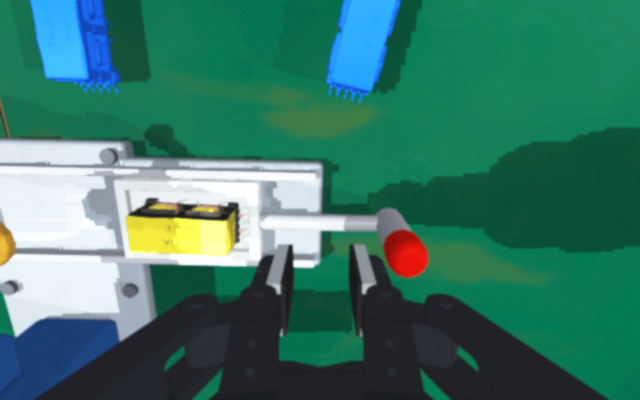

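```bash
python3 - <<'E'
from h import *
im=snapshot("side");cv2.imwrite("pics/s2.png",cv2.resize(im[130:350,180:500],(800,550),interpolation=2)[:,:,::-1])
s=sense();print(proj(cam("side"),s["tool_pos"]), proj(cam("side"),[512,139,60]),proj(cam("wrist"),[512,139,72]),proj(cam("wrist"),[512,139,20]))
c1=cam("wrist")
E
```

```text
[268.2 290.2] [273.9 286. ] [260.7 406.4] [221.4 385.9]
```

View pics/s2.png

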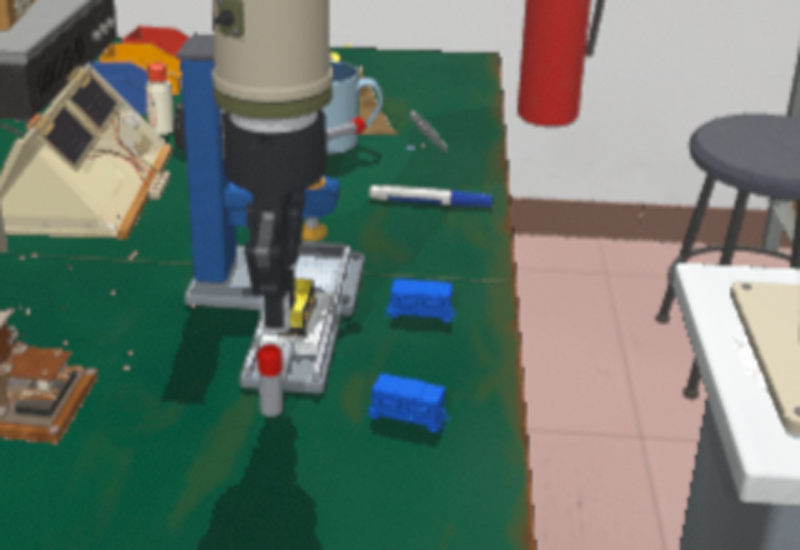

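The post is untouched at crop (360,270), and the half-open finger tips sit too far back: they passed over it. I'll push from the +y side with closed fingers instead, lower down.

Request:
apply_moves(targets="0 0 0 0 0 -5 0; 0 0 0 4.5 0 -6 0; 0 0 0 9 0 -6 0; 0 0 0 9 0 -6 0; 0 0 0 9 0 -3 0")

```text
time: 5.15
tool_pos: [514.0, 191.0, 80.3]
tcp_rot: [179.5, -0.1, 90.3]
ft_force: [1.2, -0.5, -0.2]
finger_gap: 0.1
```

Request:
apply_moves(targets="0 0 0 0 0 4 0; 0 0 0 0 0 4 0; 0 0 0 -0.5 0 4 0; 0 0 0 -1 0 4 0; 0 0 0 -1.5 0 4 0")

```text
time: 5.65
tool_pos: [512.4, 173.1, 38.4]
tcp_rot: [179.8, -0.0, 90.1]
ft_force: [0.8, 0.3, -0.2]
finger_gap: 0.1
```

Request:
apply_moves(targets="0 0 0 -0.5 0 0 0; 0 0 0 -1 0 0 0; 0 0 0 -1.5 0 0 0; 0 0 0 -2 0 0 0; 0 0 0 -2.5 0 0 0")

```text
time: 6.15
tool_pos: [511.0, 148.2, 36.4]
tcp_rot: [180.0, -0.0, 90.1]
ft_force: [-0.2, 2.1, 3.0]
finger_gap: 0.1
```

```bash
python3 - <<'E'
from h import *
print(sense()["ft_force"],sense()["tool_pos"]);im=snapshot("wrist");cv2.imwrite("pics/w3.png",im[:,:,::-1])
c=cam("wrist")
for q,z in [("post",60),("carriage",0)]:
  for d in place_of("wrist",q)[:1]: print(q,d["at"],round(d["confidence"],2),atz(c,d["at"],z))
E
```

```text
[-0.19888868  2.11915545  3.01030166] [510.95894697 148.21796094  36.4404895 ]
post [261.6, 278.7] 0.6 [514.  127.5  60. ]
carriage [211.2, 104.1] 0.86 [509.5   7.6   0. ]
```

Request:
apply_moves(targets="0 0 0 -0.6 0 0 0; 0 0 0 -1.2 0 0 0; 0 0 0 -1.8 0 0 0; 0 0 0 -2.4 0 0 0; 0 0 0 -3 0 0 0")

```text
time: 6.8
tool_pos: [510.4, 117.8, 35.8]
tcp_rot: [-180.0, 0.0, 90.1]
ft_force: [-1.6, 1.4, 0.0]
finger_gap: 0.1
```

Request:
apply_moves(targets="0 0 0 -0.6 0 0 0; 0 0 0 -1.2 0 0 0; 0 0 0 -1.8 0 0 0; 0 0 0 -2.4 0 0 0; 0 0 0 -3 0 0 0")

```text
time: 7.3
tool_pos: [510.7, 87.8, 36.0]
tcp_rot: [-180.0, 0.0, 90.1]
ft_force: [-0.9, 2.8, 0.3]
finger_gap: 0.2
```

Request:
apply_moves(targets="0 0 0 -0.2 0 0 0; 0 0 0 -0.4 0 0 0; 0 0 0 -0.6 0 0 0; 0 0 0 -0.8 0 0 0; 0 0 0 -1 0 0 0")

```text
time: 7.8
tool_pos: [510.8, 78.3, 36.0]
tcp_rot: [-180.0, -0.0, 90.1]
ft_force: [-2.3, 2.4, 0.3]
finger_gap: -0.1
```

Request:
apply_moves(targets="0 0 0 -0.1 0 0 0; 0 0 0 -0.2 0 0 0; 0 0 0 -0.3 0 0 0; 0 0 0 -0.4 0 0 0; 0 0 0 -0.5 0 0 0")

```text
time: 8.3
tool_pos: [510.7, 73.3, 36.0]
tcp_rot: [-180.0, 0.0, 90.1]
ft_force: [-1.1, 2.3, 1.2]
finger_gap: -0.2
```

Request:
apply_moves(targets="0 0 0 -0.05 0 0 0; 0 0 0 -0.1 0 0 0; 0 0 0 -0.15 0 0 0; 0 0 0 -0.2 0 0 0; 0 0 0 -0.2 0 0 0")

```text
time: 8.8
tool_pos: [510.9, 71.3, 36.0]
tcp_rot: [180.0, 0.0, 90.1]
ft_force: [-1.0, 1.4, 0.3]
finger_gap: -0.3
```

Request:
apply_moves(targets="0 0 0 -0.06 0 0 0; 0 0 0 -0.12 0 0 0; 0 0 0 -0.18 0 0 0; 0 0 0 -0.24 0 0 0; 0 0 0 -0.3 0 0 0")

```text
time: 9.3
tool_pos: [510.8, 70.0, 36.1]
tcp_rot: [180.0, -0.2, 90.1]
ft_force: [-1.9, 11.9, 1.3]
finger_gap: 0.4
```

```bash
python3 - <<'E'
from h import *
im=snapshot("wrist");c=cam("wrist");print(sense()["ft_force"],sense()["tool_pos"])
for q,z in [("post",60),("carriage",0),("press",0)]:
  for d in place_of("wrist",q)[:1]: print(q,d["at"],round(d["confidence"],2),atz(c,d["at"],z))
E
```

```text
[-1.91581119 11.01946915 -0.42364929] [510.81656207  70.03841866  36.05500167]
post [258.8, 277.9] 0.68 [512.3  49.7  60. ]
carriage [211.5, 99.9] 0.6 [509.5 -72.    0. ]
press [209.4, 101.4] 0.79 [508.1 -70.8   0. ]
```

It's home: force rose to 12 N and the carriage sits at the press axis. Next I retreat, rise and go behind the red end.

Request:
apply_moves(targets="0 0 0 1.5 0 0 0; 0 0 0 1.5 0 -4 0; 0 0 0 1.5 0 -9 0; 0 0 0.15 1.5 0 -14 0; 0 0 0.3 1.5 0 -18.5 0")

```text
time: 10.0
tool_pos: [511.1, 83.5, 223.8]
tcp_rot: [179.9, 0.0, 72.6]
ft_force: [2.0, 0.4, -0.7]
finger_gap: -0.0
```

```bash
python3 - <<'E'
from h import *
print(sense()["tool_pos"],sense()["tcp_rot"],row((500,-114,220),-45))
im=snapshot("wrist");c=cam("wrist")
for q,z in [("hub",154),("red_end",154),("black_end",154)]:
  for d in place_of("wrist",q)[:1]: print(q,d["at"],round(d["confidence"],2),atz(c,d["at"],z))
E
```

```text
[511.07158145  83.51744147 223.7596252 ] [1.79879309e+02 1.16561552e-02 7.25894701e+01] [  0.    -0.     2.05 -19.18   4.85   0.39]
hub [253.6, 128.9] 0.93 [514.7 -78.7 154. ]
red_end [228.9, 83.2] 0.79 [ 484.  -102.8  154. ]
black_end [275.1, 174.3] 0.97 [544.  -52.4 154. ]
```

Request:
apply_moves(targets="0 0 0.15 -4 1 0.3 0; 0 0 0.3 -8 2 0.3 0; 0 0 0.45 -12 3 0.3 0; 0 0 0.6 -16 4 0.3 0; 0 0 0.75 -19.2 4.9 0.3 0")

```text
time: 10.7
tool_pos: [499.8, -116.3, 215.6]
tcp_rot: [-179.9, 0.2, 29.6]
ft_force: [0.3, -0.3, 0.4]
finger_gap: 0.2
```

Request:
apply_moves(targets="0 0 0.15 0 0 0 0; 0 0 0.3 0 0 0 0; 0 0 0.45 0 0 0 0; 0 0 0.6 0 0 0 0; 0 0 0.75 0 0 0 0")

```text
time: 11.2
tool_pos: [500.2, -114.3, 215.4]
tcp_rot: [180.0, 0.2, -13.3]
ft_force: [0.6, 0.5, 0.1]
finger_gap: 0.1
```

Request:
apply_moves(targets="0 0 0.15 0 0 0 0; 0 0 0.3 0 0 0 0; 0 0 0.45 0 0 0 0; 0 0 0.55 0 0 0 0; 0 0 0.55 0 0 0 0")

```text
time: 11.7
tool_pos: [500.2, -114.2, 215.6]
tcp_rot: [179.9, 0.2, -44.5]
ft_force: [0.0, 0.4, -0.1]
finger_gap: -0.1
```

```bash
python3 - <<'E'
from h import *
s=sense();print(s["tool_pos"],s["tcp_rot"])
im=snapshot("wrist");c=cam("wrist",s);cv2.imwrite("pics/w4.png",im[:,:,::-1])
t=cam("top");
for q,z in [("hub",154),("red_end",154),("black_end",154)]:
  for d in place_of("wrist",q)[:1]: print(q,d["at"],round(d["confidence"],2),atz(c,d["at"],z))
print("red ball should be (row,col)",proj(c,[467,-111,154]),"hub",proj(c,[506,-71,175]))
E
```

```text
[ 500.24666792 -114.20506954  215.63968355] [ 1.79887780e+02  1.70706147e-01 -4.45481278e+01]
hub [158.9, 286.6] 0.67 [508.3 -73.8 154. ]
red_end [210.1, 287.0] 0.92 [481.5 -99.9 154. ]
black_end [95.4, 282.4] 0.73 [536.7 -42.7 154. ]
red ball should be (row,col) [233.1 284.3] hub [164.3 277.6]
```

View pics/w4.png

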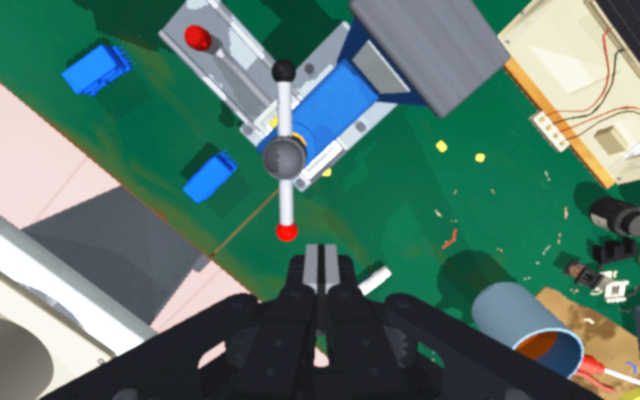

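Bar in line at column 286, red ball (232,287), hub (158,285), fingers at column 322 right behind it (clockwise push goes image-left). Axis ≈ (508,−72), φ≈−134°. I'll descend and generate the arc rows.

```bash
cat >> h.py <<'E'
A=np.array([508,-72.])
def pose(phi,off=16,r=34):
    f=np.radians(phi);return np.r_[A+r*np.array([np.cos(f),np.sin(f)])+off*np.array([-np.sin(f),np.cos(f)])]
def arc(step,off=16,r=34):
    o=[]
    for k in range(1,6):
        d=np.radians(step*k);v=np.array([off*np.cos(d)-r*np.sin(d)-off,off*np.sin(d)+r*np.cos(d)-r])/10
        o.append("0 0 %.3f %.2f %.2f %.3f 0"%(d,*v,.1*16/6.2832*d))
    return "; ".join(o)
def tang():
    s=sense();p=s["tool_pos"][:2]-A;yaw=np.radians(s["tcp_rot"][2]);x=np.array([np.cos(yaw),np.sin(yaw)]);u=np.array([np.sin(yaw),-np.cos(yaw)])
    return dict(t=s["time"],Ft=round(float(x@s["ft_force"][:2]),2),Fr=round(float(u@s["ft_force"][:2]),2),Fz=round(s["ft_force"][2],1),phi=round(np.degrees(np.arctan2(p[1],p[0]))-25.2,1),R=round(float(np.hypot(*p)),1),z=round(s["tool_pos"][2],1),Tz=round(s["wrist_torque"][2],2))
E
python3 - <<'E'
from h import *
print(row((*pose(-134,24),140),-44.5)); print(arc(6)); 
E
```

```text
[ 0.    0.    0.   -0.03 -0.15  7.71]
0 0 0.105 -0.36 0.15 0.027 0; 0 0 0.209 -0.74 0.26 0.053 0; 0 0 0.314 -1.13 0.33 0.080 0; 0 0 0.419 -1.52 0.36 0.107 0; 0 0 0.524 -1.91 0.34 0.133 0
```

Request:
apply_moves(targets="0 0 0 0 -0.15 3 0; 0 0 0 0 -0.15 6 0; 0 0 0 0 -0.15 7.6 0; 0 0 0 -0.3 -0.15 7.6 0; 0 0 0 -0.6 -0.15 7.6 0")

```text
time: 12.4
tool_pos: [497.8, -109.1, 142.2]
tcp_rot: [180.0, 0.0, -44.5]
ft_force: [-0.0, -0.1, 1.6]
finger_gap: -0.3
```

Request:
apply_moves(targets="0 0 0 -0.1 0 0 0; 0 0 0 -0.2 0 0 0; 0 0 0 -0.2 0 0 0; 0 0 0 -0.3 0 0 0; 0 0 0 -0.3 0 0 0")

```text
time: 12.9
tool_pos: [496.0, -107.2, 142.3]
tcp_rot: [-180.0, -0.0, -44.5]
ft_force: [-1.1, 0.5, -0.5]
finger_gap: -0.6
```

```bash
python3 -c "
from h import *
print(tang())"
```

```text
{'t': 12.9, 'Ft': -1.14, 'Fr': 0.47, 'Fz': np.float64(-0.5), 'phi': np.float64(-134.0), 'R': 37.2, 'z': np.float64(142.3), 'Tz': np.float64(-0.01)}
```

Request:
apply_moves(targets="0 0 0.105 -0.36 0.15 0.027 0; 0 0 0.209 -0.74 0.26 0.053 0; 0 0 0.314 -1.13 0.33 0.080 0; 0 0 0.419 -1.52 0.36 0.107 0; 0 0 0.524 -1.91 0.34 0.133 0")

```text
time: 13.4
tool_pos: [479.8, -96.2, 140.7]
tcp_rot: [180.0, -0.0, -74.8]
ft_force: [0.1, -0.5, 0.3]
finger_gap: -0.0
```

```bash
python3 -c "
from h import *
print(tang())"
```

```text
{'t': 13.4, 'Ft': 0.51, 'Fr': 0.01, 'Fz': np.float64(0.3), 'phi': np.float64(-164.6), 'R': 37.2, 'z': np.float64(140.7), 'Tz': np.float64(-0.08)}
```

```bash
python3 - <<'E'
from h import *
w=snapshot("wrist");c=cam("wrist");s=snapshot("side")
a=cv2.resize(w[100:320,180:480],(450,330),interpolation=2);b=cv2.resize(s[140:280,240:380],(330,330),interpolation=2)
cv2.imwrite("pics/m5.png",np.hstack([a,b])[:,:,::-1])
for q,z in [("hub",154),("red_end",154),("black_end",154)]:
  for d in place_of("wrist",q)[:1]: print(q,d["at"],round(d["confidence"],2),atz(c,d["at"],z))
E
```

```text
hub [190.5, 287.3] 0.84 [507.5 -72.1 154. ]
red_end [251.7, 329.2] 0.55 [ 481.5 -100.1  154. ]
black_end [112.1, 241.7] 0.69 [537.7 -44.  154. ]
```

View pics/m5.png

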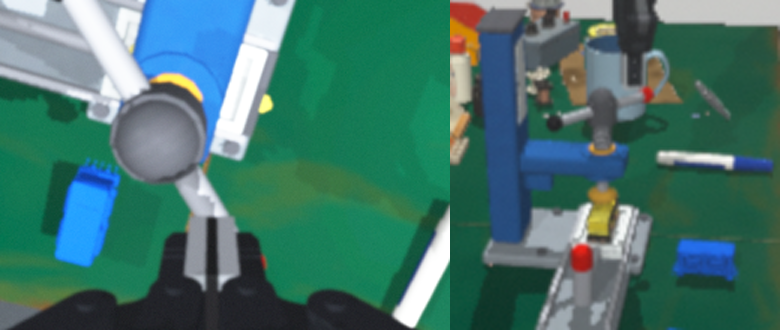

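```bash
python3 - <<'E'
from h import *
s=cam("side");p=sense()["tool_pos"]
print("tcp px",proj(s,p),[ (dz,proj(s,p+[0,0,dz])) for dz in (10,20,30)])
print("hub dome",proj(s,[508,-72,175]),"bar hub",proj(s,[508,-72,154]), "red ball",proj(s,[469,-111,154]),"cap", proj(s,[511,50,72]))
c=cam("wrist");print("wrist tcp",proj(c,p),proj(c,p+[0,0,15]),proj(c,p+[0,0,30]))
t=cv2.imread("pics/m5.png")
# pixel red ball in side
im=snapshot("side").astype(int);m=(im[...,0]>150)&(im[...,1]<60)&(im[...,2]<60);m[:, :250]=0;m[:,380:]=0
n,l,st,ce=cv2.connectedComponentsWithStats(m.astype(np.uint8))
print([(st[i,4],ce[i][::-1].round(1)) for i in range(1,n) if st[i,4]>5])
E
```

```text
tcp px [187.2 315.6] [(10, array([183.2, 315.6])), (20, array([179.2, 315.6])), (30, array([175.1, 315.6]))]
hub dome [176.9 302.1] bar hub [185.5 302.2] red ball [179.6 321. ] cap [244.6 293.4]
wrist tcp [242.4 320.1] [254.7 320. ] [269.3 319.9]
[(np.int32(16), array([145.8, 250.9])), (np.int32(12), array([179.2, 323.6])), (np.int32(62), array([248.9, 295.3]))]
```

The red ball at (179,323) hasn't moved and the real finger tip is about 20 mm behind the stated TCP, so the fingers passed just above the bar. I'll go back behind it and lower.

```bash
python3 - <<'E'
from h import *
print(row((*pose(-134,28),165),-44.5))
E
```

```text
[-0.   -0.   -0.52  2.54 -1.83 -2.43]
```

Request:
apply_moves(targets="0 0 0 0 0 -2.4 0; 0 0 -0.13 0.8 -0.6 -2.4 0; 0 0 -0.26 1.6 -1.2 -2.4 0; 0 0 -0.39 2.54 -1.83 -2.4 0; 0 0 -0.52 2.54 -1.83 -2.4 0")

```text
time: 14.2
tool_pos: [505.1, -116.7, 164.7]
tcp_rot: [-180.0, -0.0, -44.4]
ft_force: [0.1, 0.2, 0.4]
finger_gap: -0.2
```

Request:
apply_moves(targets="0 0 0 0 0 1 0; 0 0 0 0 0 2.5 0; 0 0 0 0 0 4 0; 0 0 0 0 0 4.4 0; 0 0 0 -0.6 0 4.4 0")

```text
time: 14.7
tool_pos: [498.9, -111.3, 118.9]
tcp_rot: [179.9, 0.1, -44.8]
ft_force: [-0.2, -0.3, 0.0]
finger_gap: -0.0
```

Request:
apply_moves(targets="0 0 0 -0.2 0 0 0; 0 0 0 -0.3 0 0 0; 0 0 0 -0.4 0 0 0; 0 0 0 -0.5 0 0 0; 0 0 0 -0.6 0 0 0")

```text
time: 15.2
tool_pos: [496.0, -107.4, 121.0]
tcp_rot: [-180.0, -0.0, -44.8]
ft_force: [-0.9, 1.2, -0.7]
finger_gap: 0.1
```

```bash
python3 -c "
from h import *
print(tang())"
```

```text
{'t': 15.2, 'Ft': -1.48, 'Fr': -0.25, 'Fz': np.float64(-0.7), 'phi': np.float64(-133.9), 'R': 37.4, 'z': np.float64(121.0), 'Tz': np.float64(0.02)}
```

Request:
apply_moves(targets="0 0 0.05 -0.18 0.08 0.013 0; 0 0 0.105 -0.36 0.15 0.027 0; 0 0 0.157 -0.55 0.21 0.04 0; 0 0 0.209 -0.74 0.26 0.053 0; 0 0 0.262 -0.93 0.30 0.067 0")

```text
time: 15.7
tool_pos: [488.8, -105.1, 121.1]
tcp_rot: [-179.9, -0.3, -59.9]
ft_force: [5.7, -9.6, -1.3]
finger_gap: 0.1
```

```bash
python3 -c "
from h import *
print(tang())"
```

```text
{'t': 15.7, 'Ft': 11.15, 'Fr': -0.12, 'Fz': np.float64(-1.3), 'phi': np.float64(-145.3), 'R': 38.3, 'z': np.float64(121.1), 'Tz': np.float64(0.05)}
```

Contact at 11 N as expected. Winding.

Request:
apply_moves(targets="0 0 0.105 -0.36 0.15 0.027 0; 0 0 0.209 -0.74 0.26 0.053 0; 0 0 0.314 -1.13 0.33 0.080 0; 0 0 0.419 -1.52 0.36 0.107 0; 0 0 0.524 -1.91 0.34 0.133 0")

```text
time: 16.2
tool_pos: [474.5, -90.8, 119.5]
tcp_rot: [-180.0, -0.3, -90.1]
ft_force: [-3.7, -12.3, 3.4]
finger_gap: -0.0
```

```bash
python3 -c "
from h import *
print(tang())"
```

```text
{'t': 16.2, 'Ft': 12.33, 'Fr': 3.68, 'Fz': np.float64(3.4), 'phi': np.float64(-176.0), 'R': 38.4, 'z': np.float64(119.5), 'Tz': np.float64(0.12)}
```

Request:
apply_moves(targets="0 0 0.105 -0.36 0.15 0.027 0; 0 0 0.209 -0.74 0.26 0.053 0; 0 0 0.314 -1.13 0.33 0.080 0; 0 0 0.419 -1.52 0.36 0.107 0; 0 0 0.524 -1.91 0.34 0.133 0")

```text
time: 16.7
tool_pos: [469.7, -70.8, 117.9]
tcp_rot: [180.0, -0.2, -120.1]
ft_force: [-10.4, -8.5, 7.8]
finger_gap: -0.1
```

```bash
python3 -c "
from h import *
print(tang())"
```

```text
{'t': 16.7, 'Ft': 12.59, 'Fr': 4.7, 'Fz': np.float64(7.8), 'phi': np.float64(153.0), 'R': 38.3, 'z': np.float64(117.9), 'Tz': np.float64(0.01)}
```

Request:
apply_moves(targets="0 0 0.105 -0.36 0.15 0.0 0; 0 0 0.209 -0.74 0.26 0.0 0; 0 0 0.314 -1.13 0.33 0.0 0; 0 0 0.419 -1.52 0.36 0.0 0; 0 0 0.524 -1.91 0.34 0.0 0")

```text
time: 17.2
tool_pos: [475.4, -51.9, 116.7]
tcp_rot: [180.0, -0.3, -150.1]
ft_force: [-9.5, -6.3, 2.3]
finger_gap: -0.1
```

```bash
python3 -c "
from h import *
print(tang(),sense()['joint_pos'])"
```

```text
{'t': 17.2, 'Ft': 11.38, 'Fr': -0.73, 'Fz': np.float64(2.3), 'phi': np.float64(123.1), 'R': 38.3, 'z': np.float64(116.7), 'Tz': np.float64(0.03)} [-12.2398744   -7.91784831 110.03617715  -0.16818204  78.1237615
 137.90508788]
```

Request:
apply_moves(targets="0 0 0.05 -0.30 0.13 0.0 0; 0 0 0.1 -0.61 0.23 0.0 0; 0 0 0.1 -0.93 0.30 0.0 0; 0 0 0.1 -1.26 0.34 0.0 0; 0 0 0.1 -1.59 0.36 0.0 0")

```text
time: 17.7
tool_pos: [486.8, -41.2, 116.3]
tcp_rot: [180.0, -0.4, -155.6]
ft_force: [-11.0, -6.6, 3.8]
finger_gap: -0.1
```

```bash
python3 -c "
from h import *
print(tang(),sense()['joint_pos'])
snapshot('top')
t=cam('top')
for q in ['hub','red_end','black_end']:
  for d in place_of('top',q)[:1]: print(q,d['at'],round(d['confidence'],2),atz(t,d['at'],147))
snapshot('wrist');t=cam('wrist')
for q in ['hub','red_end','black_end']:
  for d in place_of('wrist',q)[:1]: print(q,d['at'],round(d['confidence'],2),atz(t,d['at'],147))
"
```

```text
{'t': 17.7, 'Ft': 12.71, 'Fr': -1.5, 'Fz': np.float64(3.8), 'phi': np.float64(99.2), 'R': 37.4, 'z': np.float64(116.3), 'Tz': np.float64(-0.06)} [-10.69433226  -6.11371333 108.43059684  -0.19602054  78.00282579
 144.95831049]
black_end [177.8, 336.0] 0.37 [ 512.5 -119.5  147. ]
hub [192.1, 308.0] 0.7 [508.7 -70.4 147. ]
red_end [271.1, 284.8] 0.78 [503.2 -31.5 147. ]
black_end [96.9, 337.9] 0.95 [ 513.7 -110.9  147. ]
```

No touch yet (force flat near 12 N). The black end is at about −82°, wound 2.24 rad. I'll push a little further, then change ends.

Request:
apply_moves(targets="0 0 0 -0.35 0.04 0 0; 0 0 0 -0.7 0.08 0 0; 0 0 0 -1.0 0.11 0 0; 0 0 0 -1.0 0.11 0 0; 0 0 0 -1.0 0.11 0 0")

```text
time: 18.6
tool_pos: [496.0, -35.3, 116.6]
tcp_rot: [179.9, -0.3, -155.6]
ft_force: [-9.7, -3.8, 2.8]
finger_gap: -0.0
```

```bash
python3 -c "
from h import *
print(tang(),sense()['tool_pos'])"
```

```text
{'t': 18.6, 'Ft': 10.38, 'Fr': 0.54, 'Fz': np.float64(2.8), 'phi': np.float64(82.9), 'R': 38.6, 'z': np.float64(116.6), 'Tz': np.float64(-0.06)} [495.97188098 -35.2978341  116.64700197]
```

Request:
apply_moves(targets="0 0 0 0.5 0 0 0; 0 0 0 1.2 0 -1 0; 0 0 0 1.2 0 -5 0; 0 0 -0.15 1.2 0 -8 0; 0 0 -0.3 1.2 0 -8 0")

```text
time: 19.1
tool_pos: [490.2, -40.2, 204.0]
tcp_rot: [-179.6, 0.4, -138.0]
ft_force: [0.7, 0.2, 1.0]
finger_gap: 0.0
```

```bash
python3 -c "
from h import *
c=cam('wrist');print(sense()['tool_pos'],sense()['tcp_rot']);snapshot('wrist')
for q in ['hub','red_end','black_end']:
  for d in place_of('wrist',q)[:1]: print(q,d['at'],round(d['confidence'],2),atz(c,d['at'],147))
print(row((*pose(-97,22),200),-7))
"
```

```text
[490.1926844  -40.24339259 203.96125295] [-179.55297       0.35145089 -138.03794923]
hub [160.1, 333.3] 0.84 [508.5 -70.5 147. ]
red_end [195.9, 292.1] 0.65 [512.8 -32.5 147. ]
black_end [117.5, 380.8] 0.91 [ 504.5 -112.1  147. ]
[-0.    0.   -2.3   1.64 -7.73 -0.27]
```

Request:
apply_moves(targets="0 0 -0.15 0.8 -3.8 0 0; 0 0 -0.3 1.64 -7.73 0 0; 0 0 -0.45 1.64 -7.73 0 0; 0 0 -0.6 1.64 -7.73 0 0; 0 0 -0.75 1.64 -7.73 0 0")

```text
time: 19.8
tool_pos: [525.5, -108.4, 195.8]
tcp_rot: [179.8, 0.0, -95.3]
ft_force: [1.2, 0.9, 0.2]
finger_gap: -0.1
```

Request:
apply_moves(targets="0 0 -0.15 0 0 0 0; 0 0 -0.3 0 0 0 0; 0 0 -0.45 0 0 0 0; 0 0 -0.6 0 0 0 0; 0 0 -0.75 0 0 0 0")

```text
time: 20.3
tool_pos: [525.5, -108.0, 196.1]
tcp_rot: [179.9, 0.1, -52.3]
ft_force: [-0.9, -0.2, -0.4]
finger_gap: -0.1
```

Request:
apply_moves(targets="0 0 -0.15 0 0 0 0; 0 0 -0.3 0 0 0 0; 0 0 -0.45 0 0 0 0; 0 0 -0.6 0 0 0 0; 0 0 -0.75 0 0 0 0")

```text
time: 20.8
tool_pos: [525.5, -108.0, 196.1]
tcp_rot: [-180.0, 0.1, -9.4]
ft_force: [0.3, -0.3, -0.9]
finger_gap: 0.0
```

```bash
python3 -c "
from h import *
s=sense();c=cam('wrist');print(s['tool_pos'],s['tcp_rot']);im=snapshot('wrist');cv2.imwrite('pics/w6.png',im[:,:,::-1])
for q in ['hub','red_end','black_end']:
  for d in place_of('wrist',q)[:1]: print(q,d['at'],round(d['confidence'],2),atz(c,d['at'],147))
print(row((*pose(-96,22),119),-6))
"
```

```text
[ 525.5061835  -107.98442672  196.10526889] [-1.79978873e+02  1.28213722e-01 -9.35249215e+00]
hub [166.0, 282.7] 0.81 [507.5 -73.4 147. ]
red_end [100.7, 280.0] 0.7 [513.9 -32.6 147. ]
black_end [221.4, 287.6] 0.89 [ 503.3 -112.2  147. ]
[-0.    0.   -0.07  0.06 -0.    7.75]
```

Request:
apply_moves(targets="0 0 0 0 0 3 0; 0 0 0 0 0 6 0; 0 0 0 0 0 7.7 0; 0 0 0 0 0 7.7 0; 0 0 0 -0.5 0 7.7 0")

```text
time: 21.5
tool_pos: [521.4, -107.4, 120.5]
tcp_rot: [-180.0, 0.0, -9.6]
ft_force: [-1.0, 0.1, 0.2]
finger_gap: 0.2
```

Request:
apply_moves(targets="0 0 0.105 -0.36 0.15 0.027 0; 0 0 0.209 -0.74 0.26 0.053 0; 0 0 0.314 -1.13 0.33 0.080 0; 0 0 0.419 -1.52 0.36 0.107 0; 0 0 0.419 -1.52 0.36 0.107 0")

```text
time: 22.0
tool_pos: [509.1, -109.8, 123.1]
tcp_rot: [-179.9, -0.5, -33.8]
ft_force: [7.2, -1.9, 1.0]
finger_gap: 0.1
```

```bash
python3 -c "
from h import *
print(tang(),sense()['tool_pos'])"
```

```text
{'t': 22.0, 'Ft': 7.01, 'Fr': -2.42, 'Fz': np.float64(1.0), 'phi': np.float64(-113.5), 'R': 37.8, 'z': np.float64(123.1), 'Tz': np.float64(-0.02)} [ 509.12837596 -109.79324949  123.14474102]
```

```bash
python3 - <<'E'
from h import *
w=snapshot("wrist");s=snapshot("side");c=cam("wrist")
for q in ['hub','red_end','black_end']:
  for d in place_of('wrist',q)[:1]: print(q,d['at'],round(d['confidence'],2),atz(c,d['at'],147))
print(tang(),sense()["joint_efforts"])
a=cv2.resize(w[80:320,180:480],(450,360),interpolation=2);b=cv2.resize(s[150:250,260:360],(350,350),interpolation=2)
b=cv2.copyMakeBorder(b,0,10,0,0,0);cv2.imwrite("pics/m7.png",np.hstack([a,b])[:,:,::-1])
E
```

```text
hub [199.0, 268.6] 0.64 [508.  -71.3 147. ]
red_end [111.9, 235.2] 0.61 [518.8 -32.9 147. ]
{'t': 22.25, 'Ft': 6.08, 'Fr': -1.49, 'Fz': np.float64(1.2), 'phi': np.float64(-113.4), 'R': 37.8, 'z': np.float64(123.1), 'Tz': np.float64(0.04)} [ 6.07783366e-01 -4.43108404e+01 -4.37048542e+01  2.18213685e-01
  2.48208135e+00  4.42262739e-02]
```

View pics/m7.png

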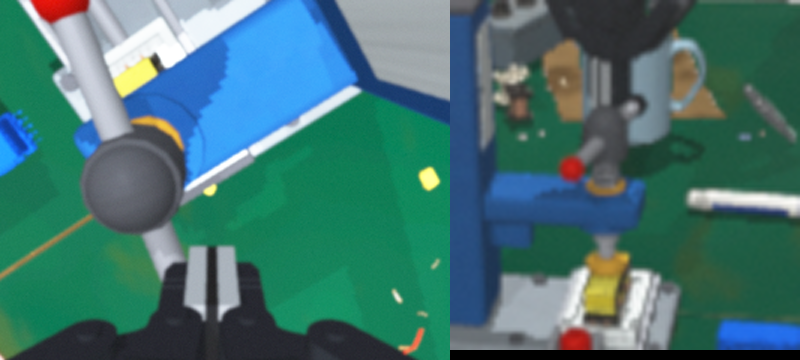

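The bar's black end is at −106° and the tip is in contact; the tip's half thickness is about 6 mm. I'll lower 5 mm for a better bite and continue.

Request:
apply_moves(targets="0 0 0.105 -0.36 0.15 0.3 0; 0 0 0.209 -0.74 0.26 0.55 0; 0 0 0.314 -1.13 0.33 0.580 0; 0 0 0.419 -1.52 0.36 0.607 0; 0 0 0.524 -1.91 0.34 0.633 0")

```text
time: 22.75
tool_pos: [492.8, -104.2, 119.2]
tcp_rot: [-179.6, -0.7, -63.9]
ft_force: [2.6, -11.4, 12.3]
finger_gap: 0.2
```

```bash
python3 -c "
from h import *
print(tang(),sense()['tcp_rot'])"
```

```text
{'t': 22.75, 'Ft': 11.38, 'Fr': 2.65, 'Fz': np.float64(12.3), 'phi': np.float64(-140.5), 'R': 35.6, 'z': np.float64(119.2), 'Tz': np.float64(0.04)} [-179.55210328   -0.66355983  -63.89527223]
```

Request:
apply_moves(targets="0 0 0.105 -0.36 0.15 0.02 0; 0 0 0.209 -0.74 0.26 0.04 0; 0 0 0.314 -1.13 0.33 0.060 0; 0 0 0.419 -1.52 0.36 0.08 0; 0 0 0.524 -1.91 0.34 0.1 0")

```text
time: 23.25
tool_pos: [479.0, -88.9, 116.9]
tcp_rot: [-179.6, -0.4, -93.9]
ft_force: [-5.1, -13.5, 12.6]
finger_gap: -0.1
```

```bash
python3 -c "
from h import *
print(tang(),sense()['tcp_rot'])"
```

```text
{'t': 23.25, 'Ft': 13.79, 'Fr': 4.11, 'Fz': np.float64(12.6), 'phi': np.float64(-175.0), 'R': 33.5, 'z': np.float64(116.9), 'Tz': np.float64(0.06)} [-179.56468622   -0.3808294   -93.93462604]
```

```bash
cat >> h.py <<'E'
def tau():
    s=sense();yaw=np.radians(s["tcp_rot"][2]);x=np.array([np.cos(yaw),np.sin(yaw)])
    p=s["tool_pos"][:2]-6.3*x-A;F=s["ft_force"]; b=s["tool_pos"][:2]-A;R_=np.hypot(*b)
    return dict(t=s["time"],tau=round(float(p[0]*F[1]-p[1]*F[0])/1000,3),Fz=round(float(F[2]),1),bar=round(float(np.degrees(np.arctan2(b[1],b[0])-np.arcsin(11.3/R_))),1),R=round(float(R_),1),z=round(float(s["tool_pos"][2]),1),yaw=round(float(s["tcp_rot"][2]),1),j6=round(float(s["joint_pos"][5]),1))
E
python3 -c "
from h import *
print(tau())"
```

```text
{'t': 23.25, 'tau': 0.331, 'Fz': 12.6, 'bar': -169.5, 'R': 33.5, 'z': 116.9, 'yaw': -93.9, 'j6': 77.7}
```

Request:
apply_moves(targets="0 0 0.105 -0.36 0.25 0 0; 0 0 0.209 -0.74 0.46 0 0; 0 0 0.314 -1.13 0.63 0 0; 0 0 0.419 -1.52 0.76 0 0; 0 0 0.524 -1.91 0.74 0 0")

```text
time: 23.75
tool_pos: [472.9, -69.2, 116.1]
tcp_rot: [-179.4, -0.1, -124.0]
ft_force: [-0.8, -15.4, 6.9]
finger_gap: 0.1
```

```bash
python3 -c "
from h import *
print(tau(),tang())"
```

```text
{'t': 23.75, 'tau': 0.493, 'Fz': 6.9, 'bar': 156.7, 'R': 35.3, 'z': 116.1, 'yaw': -124.0, 'j6': 109.8} {'t': 23.75, 'Ft': 13.21, 'Fr': -7.89, 'Fz': np.float64(6.9), 'phi': np.float64(150.2), 'R': 35.3, 'z': np.float64(116.1), 'Tz': np.float64(-0.01)}
```

```bash
cat >> h.py <<'E'
def avg(n=6):
    T=[]
    for i in range(n):
        s=sense();b=s["tool_pos"][:2]-A;F=s["ft_force"];T.append([(b[0]*F[1]-b[1]*F[0])/1000,s["wrist_torque"][2],*F])
        if i<n-1: snapshot("side")
    T=np.array(T);print("tau %.3f + Tz %.3f = %.3f sd %.3f"%(T[:,0].mean(),T[:,1].mean(),T[:,:2].sum(1).mean(),T[:,:2].sum(1).std()),"F",T[:,2:].mean(0).round(1),tau())
def foot(name):
    im=snapshot("side");cv2.imwrite(name,im[:,:,::-1])
E
python3 -c "
from h import *
avg();c=cam('wrist');snapshot('wrist')
for q in ['hub','red_end','black_end']:
  for d in place_of('wrist',q)[:1]: print(q,d['at'],round(d['confidence'],2),atz(c,d['at'],143))
"
```

```text
tau 0.446 + Tz 0.012 = 0.458 sd 0.050 F [  0.3 -12.7   6.2] {'t': 24.0, 'tau': 0.378, 'Fz': 6.4, 'bar': 156.0, 'R': 35.2, 'z': 116.0, 'yaw': -123.7, 'j6': 109.5}
hub [202.4, 285.2] 0.76 [507.9 -71.7 143. ]
red_end [108.5, 267.6] 0.96 [544.7 -89.  143. ]
```

Request:
apply_moves(targets="0 0 0.05 -0.18 0.08 0 0; 0 0 0.105 -0.36 0.15 0 0; 0 0 0.157 -0.55 0.21 0 0; 0 0 0.209 -0.74 0.26 0 0; 0 0 0.262 -0.93 0.30 0 0")

```text
time: 24.7
tool_pos: [474.7, -60.0, 115.5]
tcp_rot: [-179.5, -0.0, -138.9]
ft_force: [-2.4, -15.4, 5.1]
finger_gap: -0.0
```

```bash
python3 -c "
from h import *
avg(4)"
```

```text
tau 0.510 + Tz -0.009 = 0.502 sd 0.029 F [ -1.4 -14.9   5. ] {'t': 24.85, 'tau': 0.429, 'Fz': 4.2, 'bar': 141.3, 'R': 35.4, 'z': 115.5, 'yaw': -138.8, 'j6': 125.7}
```

Request:
apply_moves(targets="0 0 0.05 -0.18 0.08 0 0; 0 0 0.105 -0.36 0.15 0 0; 0 0 0.157 -0.55 0.21 0 0; 0 0 0.209 -0.74 0.26 0 0; 0 0 0.262 -0.93 0.30 0 0")

```text
time: 25.35
tool_pos: [478.8, -51.9, 114.9]
tcp_rot: [-179.6, -0.0, -153.9]
ft_force: [-4.9, -16.5, 4.4]
finger_gap: 0.5
```

```bash
python3 -c "
from h import *
avg(4);c=cam('wrist');snapshot('wrist')
for q in ['hub','red_end','black_end']:
  for d in place_of('wrist',q)[:1]: print(q,d['at'],round(d['confidence'],2),atz(c,d['at'],142))"
```

```text
tau 0.547 + Tz 0.018 = 0.565 sd 0.038 F [ -6.  -14.4   6.1] {'t': 25.5, 'tau': 0.453, 'Fz': 6.4, 'bar': 126.5, 'R': 36.0, 'z': 114.9, 'yaw': -153.8, 'j6': 141.9}
hub [199.0, 284.7] 0.84 [508.5 -71.8 142. ]
red_end [104.5, 267.2] 0.72 [ 531.5 -105.2  142. ]
```

Request:
apply_moves(targets="0 0 0.03 -0.18 0.12 0 0; 0 0 0.06 -0.35 0.24 0 0; 0 0 0.06 -0.52 0.34 0 0; 0 0 0.06 -0.68 0.42 0 0; 0 0 0.06 -0.82 0.49 0 0")

```text
time: 26.2
tool_pos: [481.9, -42.2, 113.8]
tcp_rot: [-179.8, -0.2, -157.2]
ft_force: [-11.9, -11.2, 5.0]
finger_gap: 0.1
```

```bash
python3 -c "
from h import *
avg(8);c=cam('wrist');snapshot('wrist')
for q in ['hub','red_end','black_end']:
  for d in place_of('wrist',q)[:1]: print(q,d['at'],round(d['confidence'],2),atz(c,d['at'],141.5))"
```

```text
tau 0.581 + Tz 0.000 = 0.582 sd 0.039 F [-11.1  -9.5   5.9] {'t': 26.55, 'tau': 0.526, 'Fz': 6.3, 'bar': 114.5, 'R': 39.8, 'z': 113.7, 'yaw': -157.2, 'j6': 146.3}
hub [186.6, 294.3] 0.68 [508.8 -71.4 141.5]
red_end [86.7, 292.4] 0.66 [ 524.6 -109.4  141.5]
black_end [266.6, 295.3] 0.6 [494.1 -35.6 141.5]
```

Torque has grown 0.458 → 0.502 → 0.565 → 0.582 N m over 4.38 to 5.12 rad, against a 0.40 baseline. That puts the touch near 3.7 rad, so I need about 10° more.

Request:
apply_moves(targets="0 0 0 -0.17 0.04 0 0; 0 0 0 -0.34 0.08 0 0; 0 0 0 -0.51 0.12 0 0; 0 0 0 -0.68 0.16 0 0; 0 0 0 -0.68 0.16 0 0")

```text
time: 27.25
tool_pos: [486.3, -38.6, 113.0]
tcp_rot: [-179.8, -0.4, -157.2]
ft_force: [-14.2, -13.5, 4.3]
finger_gap: -0.1
```

```bash
python3 -c "
from h import *
avg(8)
for cn in ['wrist','top']:
 c=cam(cn);snapshot(cn)
 for q in ['hub','red_end','black_end']:
  for d in place_of(cn,q)[:1]: print(q,d['at'],round(d['confidence'],2),atz(c,d['at'],141))"
```

```text
tau 0.777 + Tz -0.176 = 0.601 sd 0.043 F [-14.7 -13.1   4.7] {'t': 27.6, 'tau': 0.727, 'Fz': 4.3, 'bar': 106.6, 'R': 39.9, 'z': 113.0, 'yaw': -157.2, 'j6': 146.9}
hub [185.0, 308.0] 0.67 [508. -71. 141.]
red_end [85.4, 319.9] 0.97 [ 519.1 -110.7  141. ]
black_end [265.9, 296.4] 0.58 [498.3 -32.9 141. ]
red_end [177.4, 332.3] 0.58 [ 514.5 -110.6  141. ]
```

Torque is 0.601 N m at 5.25 rad, about 1.55 to 1.67 rad past touch, or roughly 71 to 77 N. I'll let go and retreat.

Request:
apply_moves(targets="0 0 0 0.6 0 0 0; 0 0 0 1.4 0 0 0; 0 0 0 1.4 0 -3 0; 0 0 0 1.4 0 -7 0; 0 0 0 1.4 0 -10 0")

```text
time: 28.5
tool_pos: [476.2, -41.2, 215.4]
tcp_rot: [-179.9, 0.2, -157.0]
ft_force: [1.2, -0.7, -0.3]
finger_gap: 0.1
```

Request:
apply_moves(targets="0 0 0 4 3 -4 0; 0 0 0 7 5 -6 0; 0 0 0 7 8 -6 0; 0 0 0 7 11 -6 0; 0 0 0 7 11 -6 0")

```text
time: 29.0
tool_pos: [367.2, 27.2, 273.8]
tcp_rot: [179.8, 0.4, -156.4]
ft_force: [-1.2, 0.7, 0.2]
finger_gap: 0.1
```

```bash
python3 - <<'E'
from h import *
s=snapshot("side");t=snapshot("top");print(sense()["tool_pos"],sense()["ft_force"])
for q in ['hub','red_end','black_end','mug','marker_pen']:
  for d in place_of("top",q)[:1]: print(q,d['at'],round(d['confidence'],2))
a=cv2.resize(s[140:290,220:390],(510,450),interpolation=2);b=cv2.resize(t[130:250,220:300+40],(290,290),interpolation=2)
cv2.imwrite("pics/end.png",np.hstack([a,cv2.copyMakeBorder(b,0,160,0,0,0)])[:,:,::-1])
o=cv2.imread("pics/top0.png")[:,:,::-1];d=np.abs(o.astype(int)-t).sum(2)
print("pen/mug diff",d[195:260,375:400].mean(),d[150:205,420:470].mean())
E
```

```text
[368.02798536  25.59645297 272.84195244] [-0.45627733 -0.06769625 -0.13465893]
hub [184.0, 316.4] 0.76
red_end [175.5, 334.9] 0.74
black_end [184.9, 303.8] 0.58
mug [185.2, 439.7] 0.58
marker_pen [223.8, 383.7] 0.5
pen/mug diff 9.19876923076923 7.341090909090909
```

View pics/end.png

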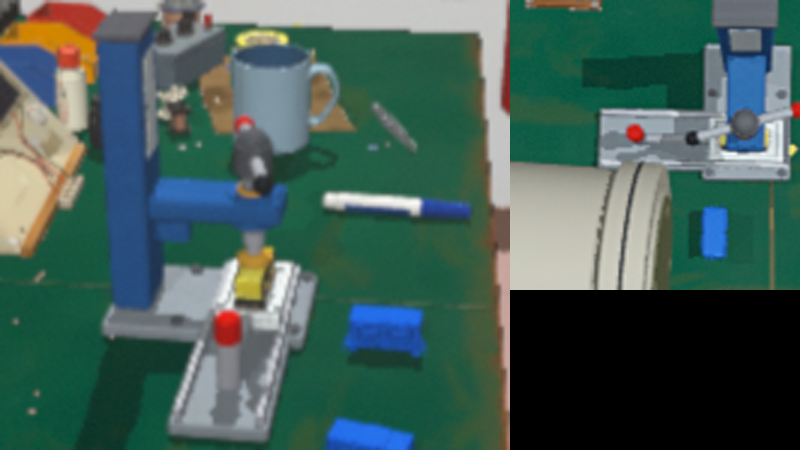

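The foot sits on the transformer at crop (258,253). The carriage is home, the bar stands where I left it, the gripper is clear, and the mug and pen are unmoved.

```bash
python3 -c "
from bench import *
print(hand_in())"
```

```text
the job is handed in; nothing more can be done
None
```

The carriage is fully in and the transformer is clamped under the press. The clamp force is estimated at 71–77 N; I had no direct reading of it. I handed the job in at about 29 s.

- **Carriage:** I pushed it by the post until it hit its stop, where the push force jumped from about 2 N to 12 N. The cameras put the tray's centre on the screw axis.
- **Handle:** I wound it about 5.25 rad clockwise, first by the red end and then by the black end. The winding torque started near 0.40 N m and climbed from 0.46 to 0.60 N m over the last 0.9 rad. That puts the touch at about 3.6–3.7 rad, so the handle is 1.55–1.67 rad past it. Single torque readings scattered by about 0.04 N m, so the clamp force could be off by around 15 N.
- **Last checks:** The final pictures show the foot on the transformer, the carriage home, and the handle at the angle where I let go. The gripper is clear with no force on it, and the mug and pen have not moved.
- **What went wrong:** The finger tips sit about 20 mm higher than the stated tool point. My first tries at the post and at the red end therefore passed just above them and moved nothing. I repeated both lower down. During the second half turn, the upward force on the tool reached about 12 N.

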